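# Second reading of the keratometer test ball

## Robot

A 7-joint arm with a two-finger parallel gripper is mounted at the origin on the work surface. World frame = base frame: x ahead of the robot, y to its left, z up, the work surface at z = 0. Lengths are in m, angles in degrees, forces in N, time in s.
With the tool pointing down it reaches from about 0.4 to 0.9 m from the base axis. Payload 5.5 kg.
Tool frame: the origin (TCP) lies at the very end of the fingers, on their centre line; the grasp point (between the pads) lies 19 mm behind it (ctrl.hold_point_z is the distance from the TCP to the grasp point, in m); z points along the fingers, y is the line along which they close (so a half turn about z gives the same grasp; the last joint's range is limited). The gripper opens to 85 mm and grips with 20 to 120 N. Pads are 22 mm wide; open, the fingers measure 114 mm over their backs; the gripper's body (76 mm by 85 mm) begins 54 mm behind the grasp point. The pads swing forward as they close: fully open they stand 13 mm farther back than shut.
Start: joints at [-59.232, 28.699, -24.465, 88.831, 12.651, 65.22, -12.049], TCP at [0.176, 0.626, 0.207] pointing down, gripper open.
Joint ranges: [-164.97, 164.97], [-17.58, 116.51], [-87.97, 89.64], [11.32, 138.91], [-80.73, 260.73], [10.89, 115.49], [-147.41, 147.41]. Speed limits (degrees/s): [147.25, 147.25, 180, 180, 180, 180, 180].

## Interface

Orientations are given as [roll, pitch, yaw] about the fixed x, y, z axes, in that order (R = Rz(yaw) Ry(pitch) Rx(roll)).
In Python, from cell import state, optics, job, ctrl gives the robot as it stands.
- The arm moves only by the tool servo_tool, never from a script. Its argument "commands" is a list of rows, each a list of 3 entries, a list of its own where there are three numbers: the finger opening in mm, from 0 to 85.4, then the shift along the tool's x, y, z in units of 30 mm (1.0 is 30 mm), then the turn about the tool's z in rad. A call has 1 to 20 rows; each row is the pose to reach, as a shift and turn from the pose commanded when the call began, along the tool's axes at that moment; what a row does not reach only later rows make up. A row lasts 1/8 s, in which the tool goes at most 62.5 mm and 10.7 degrees, less where a joint would pass 70% of its speed; a pose out of reach is approached as far as the arm can. A call with a gripper value outside its range is refused whole. The fingers move at their own pace and stop on an object; "grip_force" is the grip in N (left out, the last holds). Time passes only in rows, so rows that repeat a pose let the fingers close. It gives the time, the measured TCP pose, the force, the opening and the grip force at its end, in the units of the state.
- state(): the state, without advancing time (a new reading comes with each control period).
- optics.snapshot(name): name is "scene" or "top" or "wrist"; returns (picture, depth): 480x640x3 uint8, blue, green, red; 480x640 float32, m along the optical axis (not along the pixel's ray), 0 where there is no reading.
- optics.calibration(name): a dict with "intrinsics" (3x3 intrinsics, pixels), "rvec" (rotation vector, rad) and "tvec" (3), from world to camera coordinates, as OpenCV has them. Camera axes: x right, y down, z forward; pixel columns grow to the right and rows downward; lengths in m; the calibration is good to about 2 mm. The wrist camera is an equidistant fisheye: a pixel r from the principal point sees the ray r / f radians off the axis. A picture is of the moment at which its call begins: read the wrist's pose just before it. calibration takes no time and is no camera call; for the wrist camera it gives the pose at the moment of the call.
- job.close_job(): hands the job in; it is judged then, once.
The state is a dict: "time": time; "joints": joint angles; "qd": joint speeds; "tau": joint torques, N m; "tcp_pos": TCP position; "tcp_rot": TCP orientation; "contact_force": force on the tool from outside, world axes, zero at the start; "wrist_torque": the same for the moment, N m; "grip_width": finger opening in m; "grasp_force": force on a finger pad.
Only numpy, scipy, OpenCV 4.12 (cv2) and the standard library are available. Lean on these libraries where they do the work, as an engineer would, in place of code of your own. Each camera call takes 0.05 s, during which the arm holds its last target. There are 200 camera calls.

## Task

The first reading of the steel test ball is done and its plate is parked on the rest with the handle in line with the keratometer's line of sight: take the plate by the handle, lift it straight up off the rest, and only then turn it a quarter turn, either way, so that the handle lies square across the line of sight. For the second reading, finish holding the plate still and level in the gripper, with the ball straight in front of the middle of the measuring window, level with it and about 100 mm out from it. Keep the ball in the middle of the plate the whole time, do not touch the keratometer, and leave the other things on the desk where they are.

Things in the scene. Friction and masses are not known exactly. Their poses are not given: they have to be found in the camera images.
- keratometer: hand-size keratometer (eye-measuring instrument) on a desk stand, fixed: white head 190 mm long, 94 mm wide, top at 235 mm, on a black grip; base 170 x 130 mm. Origin: centre of the base's underside; -x points out of the measuring window along the line of sight, z up. The black round snout (78 mm diameter) with the window is its foremost part; the display is at the opposite (+x) end.
- window (a point): middle of the measuring window, on the flat front face of the black snout, 185 mm above the desk; axes as keratometer, so the line of sight runs out along -x
- rest: fixed low round black and metal rest, 92 mm across its foot, top 72 mm across and 34 mm above the desk; origin at the centre of its underside, axes parallel to those of keratometer
- ball_plate: loose round aluminium plate, 105 mm across, about 0.13 kg, shallow dish: upper face slopes down 5 degrees from the rim (10 mm above the underside) to the middle. Origin at the centre of its underside, z up; starts on the rest's top. One black handle along the plate's -x. At the start the handle points away from the keratometer, within about 7 degrees of the line of sight.
- plate_middle (a point): the middle of the dish, lowest point of the upper face, 5 mm above the plate's underside, where the ball rests; axes as ball_plate
- handle (a point): centre of the plate's straight handle bar, 105 mm from the plate's centre and 7.5 mm above its underside; axes as ball_plate. The bar runs along x from 65 to 145 mm from the plate's centre, 14 mm wide (across y, the way to pinch it) and 14 mm thick
- ball_center (a point): centre of the loose polished steel ball, 19 mm diameter, 28 g; lying in the middle of the dish its centre is 9.5 mm above plate_middle
- wipes_tub: bystander: white wipes tub with a green band, 72 mm diameter, 105 mm high, origin under its centre
- drop_bottle: bystander: small white eye-drop bottle, 32 mm diameter, 75 mm high, origin under its centre
- trial_frame: bystander: metal trial spectacle frame standing on its lower rims and temple tips, 137 mm wide (y), 133 mm long, 52 mm high, origin on the desk below the bridge, temples run to +x
Things that resemble listed ones, but are neither listed nor needed, are in the scene too. Several things have the shape of the ball_plate; the one meant has the colours described above.

How it is judged (in metres and radians):
On the way:
1. the plate is lifted at least 25 mm off the rest in the fingers, its handle still within about 25 degrees of the line of sight and the ball in its middle (z of ball_plate in the frame of rest above 0.059 m and angle between the x axis of ball_plate and the x axis of keratometer, either way round below 0.44 rad and contact force between the fingers and ball_plate above 1 N and distance between ball_center and plate_middle below 0.022 m), for 0.1 s.
At the end, for the whole second after the job is handed in: Plate held still by the fingers alone, level within 4 degrees, handle within 10 degrees of square to the line of sight; ball within 10 mm of the dish's middle, 100 +-20 mm out from the window and within 15 mm of its middle sideways and in height; bystanders within 20 mm of their places (x of ball_center in the frame of window between -0.12 and -0.08 m and y of ball_center in the frame of window between -0.015 and 0.015 m and z of ball_center in the frame of window between -0.015 and 0.015 m and angle between the x axis of ball_plate and the x axis of keratometer, either way round above 1.4 rad and angle between ball_plate's own z axis and vertical below 0.07 rad and horizontal distance between ball_center and plate_middle below 0.01 m and distance between ball_center and plate_middle below 0.016 m and linear speed of ball_plate below 0.02 m/s and angular speed of ball_plate below 0.15 rad/s and contact force between the fingers and ball_plate above 1 N and contact force between ball_plate and rest below 0.05 N and contact force between ball_plate and keratometer below 0.05 N and distance of each of wipes_tub, drop_bottle, trial_frame from where it was at the start of the episode below 0.02 m); the arm keeps its last pose, push and grip.
It fails at once if the ball rolled more than 20 mm from the middle of the plate (distance between ball_center and plate_middle above 0.022 m).
It fails at once if the keratometer was touched (contact force between keratometer and anything else above 1 N).
It fails at once if a bystander was moved more than 20 mm (distance of any of wipes_tub, drop_bottle, trial_frame from where it was at the start of the episode above 0.02 m).
It also fails if it takes over 48 s, if anything falls off the work surface, if the arm or the gripper's body presses on something with over 40 N, if the wrist force passes 120 N, or if a joint passes its speed limit or range.

## Working session

There is one attempt and no reset: what is moved stays moved. The work goes in short steps, Python scripts to look and compute and a tool call to move; the robot and the scene stay as the last step left them, time stands still between calls to the robot, and variables do not carry over. Pictures are saved under pics/ and viewed, at most 10 in all, crops included, and the job is handed in when it is done.

Besides the shell and the picture viewer there is one more tool, called after "Emit:" as name(argument=value, ...), one argument or row to a line, values as JSON. servo_tool: Moves the arm, as the interface text tells. Its arguments: {"type":"object","properties":{"commands":{"type":"array","items":{"type":"array"}},"grip_force":{"type":"number"}},"required":["commands"]}

```bash
ls; mkdir -p pics; python3 - <<'E'
from cell import state, optics, job, ctrl
import cv2,numpy as np
print(state()['tcp_pos'],state()['tcp_rot'],ctrl.hold_point_z)
for n in('scene','top'):
    im,d=optics.snapshot(n); cv2.imwrite(f'pics/{n}0.png',im); np.save(f'pics/{n}0.npy',d)
    c=optics.calibration(n); np.savez(f'pics/{n}c.npz',**c); print(c)
E
```

```text
pics
[0.17560153 0.62504069 0.20545435] [-1.79886852e+02 -2.39208265e-03  1.64315917e+02] 0.0187
{'intrinsics': array([[452.66652216,   0.        , 317.87547651],
       [  0.        , 452.66652216, 239.32941496],
       [  0.        ,   0.        ,   1.        ]]), 'rvec': array([ 0.84874282,  2.52337178, -1.14112196]), 'tvec': array([ 0.45552669, -0.12438901,  1.30754985])}
{'intrinsics': array([[576.06906978,   0.        , 319.57054483],
       [  0.        , 576.06906978, 238.01377956],
       [  0.        ,   0.        ,   1.        ]]), 'rvec': array([ 2.15933973, -2.16250666,  0.13918202]), 'tvec': array([0.00204076, 0.56287134, 1.60433113])}
```

View pics/scene0.png

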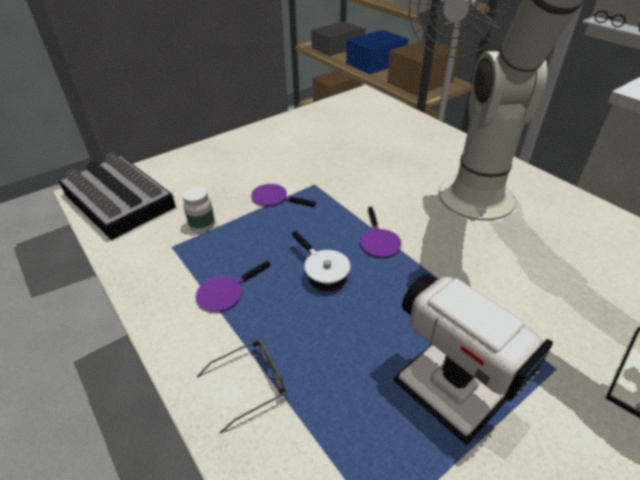

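View pics/top0.png

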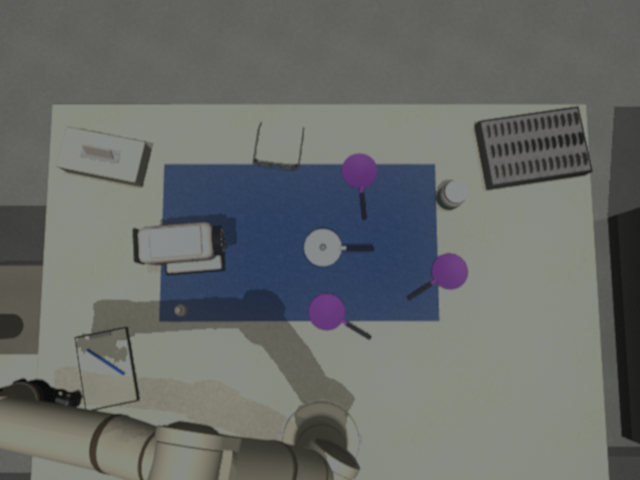

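The plate (silver) is at top px (322,247), with its handle running right to (373,247). The keratometer is on the left at (180,243), with its snout at about (220,237). The purple plates are decoys.

```bash
cat > h.py <<'E'
import cv2,numpy as np
def cloud(n,tag='0'):
    c=np.load(f'pics/{n}c.npz'); d=np.load(f'pics/{n}{tag}.npy'); im=cv2.imread(f'pics/{n}{tag}.png')
    v,u=np.mgrid[:480,:640]; K=c['intrinsics']
    P=np.stack([(u-K[0,2])/K[0,0]*d,(v-K[1,2])/K[1,1]*d,d],-1)
    R=cv2.Rodrigues(c['rvec'])[0]
    W=(P-c['tvec'].ravel())@R; W[d==0]=np.nan
    return W,im
E
python3 - <<'E'
from h import *
np.set_printoptions(precision=4,suppress=True)
for n in('top','scene'):
    W,im=cloud(n); X,Y,Z=W[...,0],W[...,1],W[...,2]; g=im.max(-1); sat=g.astype(int)-im.min(-1)
    # keratometer
    k=(Y>.15)&(Y<.62)&(X>.42)&(X<.8)
    head=k&(Z>.215)&(Z<.25)&(g>90)
    P=W[head][:,:2].astype(np.float32); print(n,'desk z',np.nanmedian(Z[(Z<.03)&(Z>-.03)]),'head',len(P),cv2.minAreaRect(P),'topz',np.percentile(W[head][:,2],[50,95]))
    pts=k&(Z>.13)&(Z<.26)
    P=W[pts]; print(' all high min/max y',np.percentile(P[:,1],[0.3,1,2,98,99.5]),'x',np.percentile(P[:,0],[1,99]))
    sn=pts&(Y<np.percentile(P[:,1],1)+.02); S=W[sn]; print(' snout n',len(S),S.mean(0),S.min(0),S.max(0))
    # plate
    p=(abs(X-.54)<.12)&(Y>-.12)&(Y<.08)&(Z>.025)&(Z<.09)&(sat<60)
    pl=p&(g>110)&(Z<.055); P=W[pl]; (c,r)=cv2.minEnclosingCircle(P[:,:2].astype(np.float32)); print(' plate',len(P),c,r,np.median(P[:,2]))
    h=p&(g<60)&(np.hypot(X-c[0],Y-c[1])>.06)&(np.hypot(X-c[0],Y-c[1])<.155); H=W[h]
    print(' handle',len(H),H.mean(0),cv2.minAreaRect(H[:,:2].astype(np.float32)),'ang from c',np.degrees(np.arctan2(*(H.mean(0)[:2]-c)[::-1])),'z',np.median(H[:,2]))
    for q,m in(('k',head),('h',h)):
        A=W[m][:,:2]; w,V=np.linalg.eigh(np.cov(A.T)); v=V[:,1]; print('  dir',q,np.degrees(np.arctan2(v[1],v[0]))%180)
for n,(a,b,c,d) in(('top',(120,200,420,360)),('scene',(280,220,570,450))):
    im=cv2.imread(f'pics/{n}0.png')[b:d,a:c]; cv2.imwrite(f'pics/{n}crop.png',cv2.resize(np.clip(im*1.6,0,255).astype(np.uint8),None,fx=2.6,fy=2.6,interpolation=cv2.INTER_CUBIC))
E
```

```text
top desk z 0.0006995728095877942 head 2520 ((0.529043972492218, 0.3746044933795929), (0.09184067696332932, 0.1972883641719818), 4.801874160766602) topz [0.232  0.2392]
 all high min/max y [0.2507 0.2514 0.2527 0.4655 0.4702] x [0.4783 0.576 ]
 snout n 326 [0.534  0.259  0.2077] [0.4992 0.2489 0.1451] [0.5751 0.2714 0.2321]
 plate 1042 (0.5356675386428833, -0.01238428894430399) 0.058257170021533966 0.04264631863210122
 handle 77 [ 0.5327 -0.0971  0.0485] ((0.5330220460891724, -0.09704893827438354), (0.042912308126688004, 0.012187754735350609), 89.50869750976562) ang from c -92.01903151451434 z 0.048434065008798176
  dir k 94.71968285987218
  dir h 89.07598311591848
scene desk z -0.0009725482594957133 head 5627 ((0.5344991683959961, 0.3746423125267029), (0.08937054872512817, 0.1981978416442871), 5.2998480796813965) topz [0.2319 0.2347]
 all high min/max y [0.2566 0.2597 0.2638 0.4735 0.4749] x [0.493  0.5848]
 snout n 595 [0.5573 0.2674 0.2089] [0.4996 0.2531 0.1622] [0.5812 0.2797 0.2244]
 plate 1154 (0.5397240519523621, -0.012478706426918507) 0.05921201407909393 0.04107280759306482
 handle 85 [ 0.538  -0.0977  0.0463] ((0.5363293886184692, -0.09678615629673004), (0.04634691774845123, 0.013475388288497925), 89.13249206542969) ang from c -91.18545530501858 z 0.04679252460558454
  dir k 96.24379598298187
  dir h 87.90649531802492
```

View pics/topcrop.png

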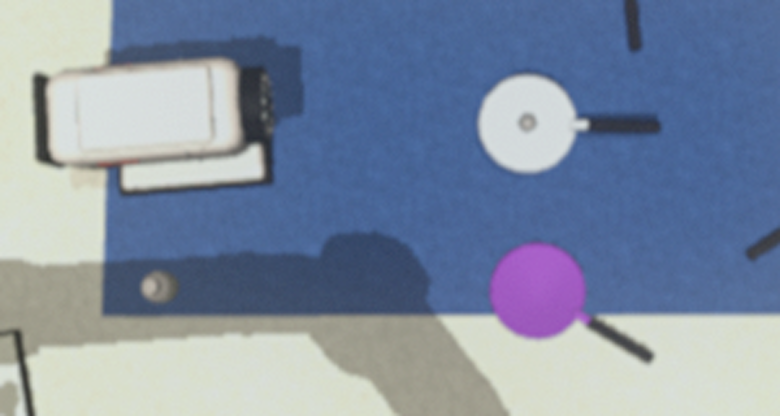

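View pics/scenecrop.png

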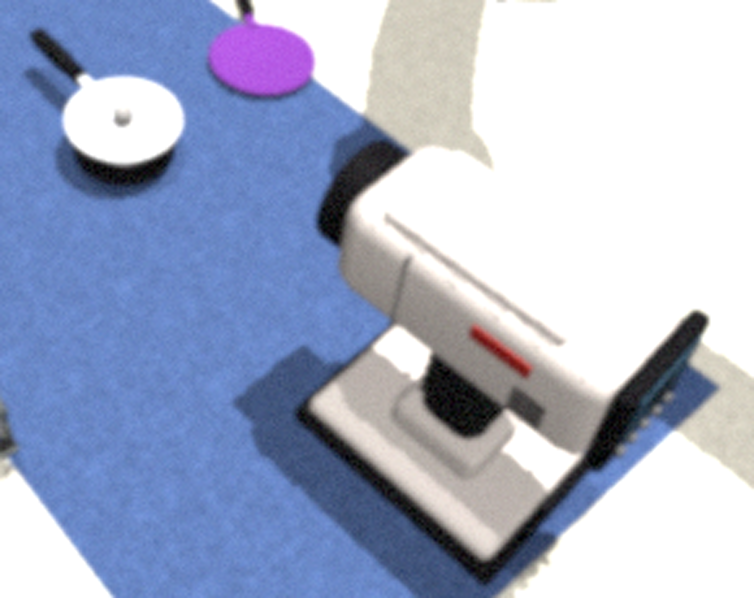

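The close-ups confirm the layout. In world coordinates:
- **Plate:** about (0.538, -0.012), handle bearing about -91.6°.
- **Window:** about (0.540, 0.253, 0.185), keratometer yaw about 95°.

I'll raise the arm and swing it over to a point above the handle.

Emit:
servo_tool(
  commands=[
    [60,[0,0,-1.5],0],
    [60,[0,0,-3],0],
    [60,[-1,-0.6,-4.5],0.1],
    [60,[-2.6,-1.7,-4.5],0.2],
    [60,[-4.2,-2.7,-4.5],0.3],
    [60,[-5.8,-3.7,-4.5],0.4],
    [60,[-7.4,-4.8,-4.5],0.5],
    [60,[-9,-5.8,-4.5],0.6],
    [60,[-10.3,-6.6,-4.5],0.7],
    [60,[-11.2,-8.1,-4.5],0.8],
    [60,[-12.1,-9.6,-4.5],0.9],
    [60,[-13,-11.2,-4.5],1.0],
    [60,[-13.9,-12.8,-4.5],1.1],
    [60,[-14.8,-14.4,-4.5],1.2],
    [60,[-15.7,-16,-4.5],1.325],
    [60,[-16.6,-17.5,-4.5],1.325],
    [60,[-17.4,-18.7,-4],1.325],
    [60,[-18.1,-19.9,-3],1.325],
    [60,[-18.1,-19.9,-2],1.325],
    [60,[-18.1,-19.9,-1],1.325],
  ],
)

```text
time: 2.6
tcp_pos: [0.5366, -0.0965, 0.235]
tcp_rot: [-179.9, -0.0, 88.3]
contact_force: [0.7, 0.7, 0.1]
grip_width: 0.0601
grasp_force: 0.0
```

```bash
python3 - <<'E'
from cell import state, optics
import cv2,numpy as np
s=state(); c=optics.calibration('wrist'); im,d=optics.snapshot('wrist'); print(s['tcp_pos'],s['tcp_rot'],s['joints'])
cv2.imwrite('pics/w1.png',im); np.save('pics/w1.npy',d); np.savez('pics/w1c.npz',**c); print(c['intrinsics'])
E
```

```text
[ 0.53664872 -0.09651746  0.23502857] [-1.79944615e+02 -5.22939276e-04  8.83083545e+01] [ -3.55605319  14.67026729  13.00627328 103.24595275  -3.67522391
  62.54786223   9.04758201]
[[371.64829954   0.         316.53463572]
 [  0.         371.64829954 243.7668436 ]
 [  0.           0.           1.        ]]
```

View pics/w1.png

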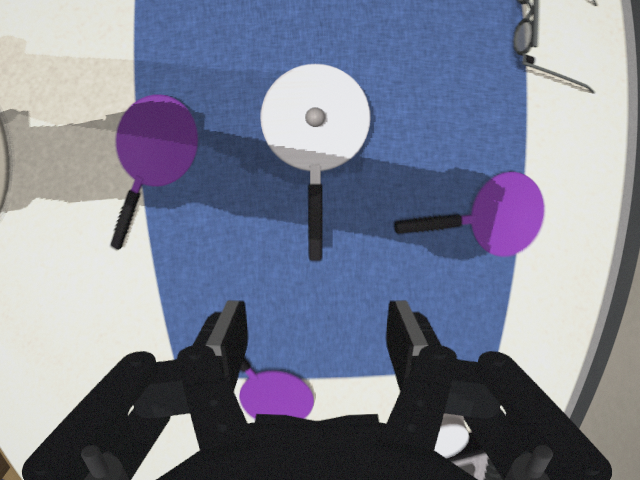

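The handle runs from (315,185) to (315,260) in the wrist view. It is centred between the fingers and parallel to the tool x axis. I'll compute the positions exactly.

```bash
python3 - <<'E'
import cv2,numpy as np
c=np.load('pics/w1c.npz');K=c['intrinsics'];R=cv2.Rodrigues(c['rvec'])[0];C=-R.T@c['tvec'].ravel()
im=cv2.imread('pics/w1.png')
def W(p,z):
    q=(np.array(p)-K[:2,2])/K[0,0]; r=np.linalg.norm(q); ray=R.T@np.r_[q/r*np.sin(r),np.cos(r)]
    return (C+ray*(z-C[2])/ray[2])[:2]
m=np.zeros(im.shape[:2],np.uint8); m[185:262,295:335]=(im[185:262,295:335].max(-1)<45)
n,l,st,ce=cv2.connectedComponentsWithStats(m); i=1+np.argmax(st[1:,4]); print(st[i])
vs,us=np.where(l==i)
P=np.array([W(p,.0485) for p in zip(us,vs)]); print('bar',P.mean(0),P.min(0),P.max(0)); 
w,V=np.linalg.eigh(np.cov(P.T)); print('dir',np.degrees(np.arctan2(V[1,1],V[0,1]))%180)
print('ball',W((315.3,117),.0585),'plate L R', W((260.5,117),.044),W((370.5,117),.044))
E
```

```text
[309 185  13  63 718]
bar [ 0.53411352 -0.10034569] [ 0.52715327 -0.135878  ] [ 0.54053893 -0.07282051]
dir 89.44870249616235
ball [ 0.53705628 -0.00800107] plate L R [ 0.48462598 -0.005039  ] [ 0.58975339 -0.00822193]
```

Emit:
servo_tool(
  commands=[
    [60,[0.1,-0.08,0.7],0],
    [60,[0.1,-0.08,1.7],0],
    [60,[0.1,-0.08,2.7],0],
    [60,[0.1,-0.08,3.7],0],
    [60,[0.1,-0.08,4.7],0],
    [50,[0.1,-0.08,5.5],0],
    [45,[0.1,-0.08,6.2],0],
    [40,[0.1,-0.08,6.7],0],
    [36,[0.1,-0.08,7.0],0],
    [32,[0.1,-0.08,7.07],0],
    [32,[0.1,-0.08,7.07],0],
  ],
  grip_force=20,
)

```text
time: 4.03
tcp_pos: [0.5352, -0.0928, 0.0248]
tcp_rot: [180.0, 0.0, 88.4]
contact_force: [-0.9, -0.5, 0.3]
grip_width: 0.0317
grasp_force: 0.0
```

```bash
python3 - <<'E'
from cell import state, optics
import cv2,numpy as np
s=state(); im,d=optics.snapshot('wrist'); print(s['tcp_pos'],s['tcp_rot'])
cv2.imwrite('pics/w2.png',im)
E
```

```text
[ 0.53522495 -0.09277399  0.02483997] [1.79957000e+02 1.13085605e-03 8.83945765e+01]
```

View pics/w2.png

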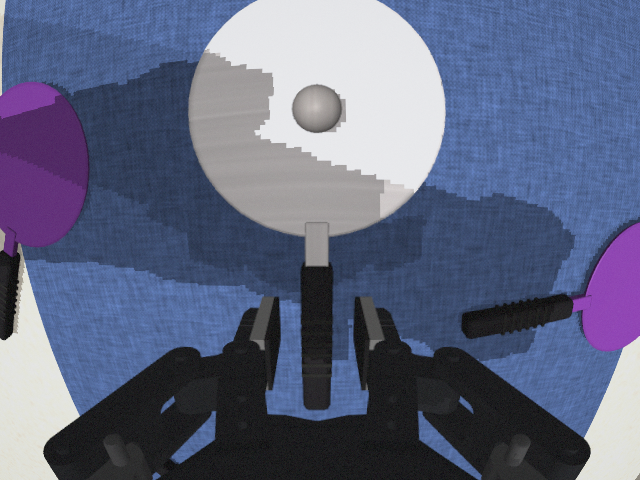

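The handle (col 317) is centred between the pads (278 and 355), and the ball is in the middle of the plate. I'll close slowly, then firm up the grip.

Emit:
servo_tool(
  commands=[
    [28,[0,0,0.03],0],
    [25,[0,0,0.03],0],
    [22,[0,0,0.03],0],
    [20,[0,0,0.03],0],
    [18,[0,0,0.03],0],
    [16.5,[0,0,0.03],0],
    [15.5,[0,0,0.03],0],
    [14.5,[0,0,0.03],0],
    [13.5,[0,0,0.03],0],
    [12,[0,0,0.03],0],
    [8,[0,0,0.03],0],
    [4,[0,0,0.03],0],
    [4,[0,0,0.03],0],
  ],
  grip_force=25,
)

```text
time: 5.7
tcp_pos: [0.5348, -0.0927, 0.0235]
tcp_rot: [180.0, -0.0, 88.4]
contact_force: [-0.6, 0.1, -0.0]
grip_width: 0.0041
grasp_force: 0.4
```

Emit:
servo_tool(
  commands=[
    [4,[0,0,0.03],0],
    [4,[0,0,0.03],0],
    [2,[0,0,0.03],0],
    [2,[0,0,0.03],0],
  ],
  grip_force=90,
)

```text
time: 6.2
tcp_pos: [0.5348, -0.0928, 0.0226]
tcp_rot: [180.0, 0.0, 88.4]
contact_force: [0.8, -0.4, 0.5]
grip_width: 0.0021
grasp_force: 0.5
```

The fingers closed to 2 mm, so they missed the bar. I need to look.

```bash
python3 - <<'E'
from cell import state, optics
import cv2,numpy as np
c=optics.calibration('wrist'); im,d=optics.snapshot('wrist')
cv2.imwrite('pics/w3.png',im); np.save('pics/w3.npy',d); np.savez('pics/w3c.npz',**c)
for u,v in((317,300),(317,330),(317,240),(250,150),(300,330),(335,330)): print(u,v,d[v,u],im[v,u])
s=state();print(s['grip_width'],s['grasp_force'],s['tcp_pos'])
E
```

```text
317 300 0.15801911 [26 24 26]
317 330 0.16243671 [28 21 24]
317 240 0.1527392 [148 149 153]
250 150 0.1437868 [154 153 158]
300 330 0.12549151 [82 82 83]
335 330 0.12511471 [80 81 80]
0.0020473254615284964 0.5033352857572027 [ 0.53480207 -0.09275274  0.02260746]
```

View pics/w3.png

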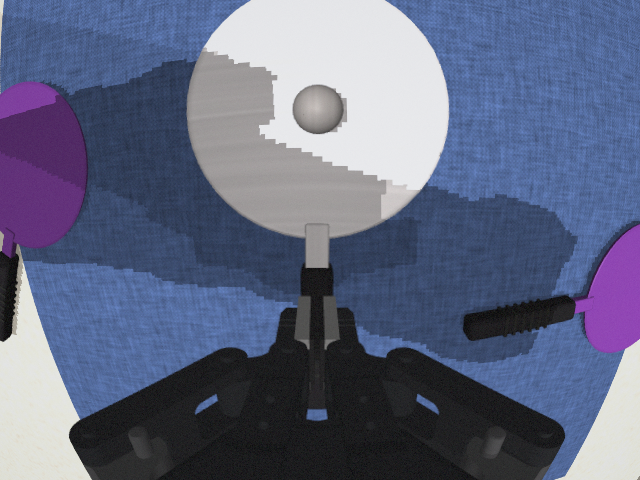

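```bash
python3 - <<'E'
import cv2,numpy as np
np.set_printoptions(precision=4,suppress=True)
c=np.load('pics/w3c.npz');d=np.load('pics/w3.npy');K=c['intrinsics'];R=cv2.Rodrigues(c['rvec'])[0]
t=c['tvec'].ravel();print('cam',-R.T@t)
def W(u,v):
    q=(np.array([u,v])-K[:2,2])/K[0,0]; r=np.linalg.norm(q); ray=np.r_[q/r*np.sin(r),np.cos(r)]; ray*=d[v,u]/ray[2]
    return R.T@(ray-t)
for p in((318,108),(250,150),(317,240),(317,280),(317,300),(317,330),(317,370),(317,395),(302,300),(331,300),(302,330),(300,340),(333,340),(303,370),(326,395),(308,395),(100,250),(290,325),(345,325),(250,400)): print(p,W(*p))
E
```

```text
cam [ 0.5361 -0.0159  0.1912]
(318, 108) [ 0.5368 -0.0084  0.0604]
(250, 150) [ 0.5093 -0.023   0.0428]
(317, 240) [ 0.535  -0.0607  0.0451]
(317, 280) [ 0.5346 -0.0769  0.0488]
(317, 300) [ 0.5343 -0.0867  0.0478]
(317, 330) [ 0.5339 -0.1016  0.0479]
(317, 370) [ 0.5333 -0.1248  0.047 ]
(317, 395) [ 0.5328 -0.1414  0.0463]
(302, 300) [ 0.5283 -0.0826  0.0558]
(331, 300) [ 0.5401 -0.0832  0.0552]
(302, 330) [ 0.5292 -0.0827  0.0794]
(300, 340) [ 0.5288 -0.0826  0.0861]
(333, 340) [ 0.5397 -0.0831  0.0857]
(303, 370) [ 0.5304 -0.0806  0.1054]
(326, 395) [ 0.5369 -0.0993  0.0951]
(308, 395) [ 0.5309 -0.0996  0.0945]
(100, 250) [ 0.4034 -0.0759  0.003 ]
(290, 325) [ 0.5241 -0.0865  0.0692]
(345, 325) [ 0.5449 -0.0874  0.0687]
(250, 400) [ 0.5186 -0.0758  0.124 ]
```

```bash
python3 - <<'E'
import cv2,numpy as np
np.set_printoptions(precision=4,suppress=True)
for n,cols,rows in(('w1',(235,400),range(290,400,4)),('w3',(299,306,328),range(284,312,2))):
    c=np.load(f'pics/{n}c.npz');d=np.load(f'pics/{n}.npy');K=c['intrinsics'];R=cv2.Rodrigues(c['rvec'])[0];t=c['tvec'].ravel()
    print(n,'cam',-R.T@t)
    for u in cols:
        for v in rows:
            q=(np.array([u,v])-K[:2,2])/K[0,0]; r=np.linalg.norm(q); ray=np.r_[q/r*np.sin(r),np.cos(r)]; ray*=d[v,u]/ray[2]
            w=R.T@(ray-t)
            if n=='w3' or w[2]>.1: print(u,v,w)
E
```

```text
w1 cam [ 0.5383 -0.0197  0.4036]
235 302 [ 0.5035 -0.0848  0.2723]
235 306 [ 0.5038 -0.0858  0.274 ]
235 310 [ 0.5046 -0.0855  0.278 ]
235 314 [ 0.5055 -0.085   0.2821]
235 318 [ 0.506  -0.0854  0.2846]
235 322 [ 0.5065 -0.0856  0.2873]
235 326 [ 0.5065 -0.0869  0.288 ]
235 330 [ 0.506  -0.089   0.2873]
235 334 [ 0.5059 -0.0907  0.2875]
235 338 [ 0.5056 -0.0925  0.2873]
235 342 [ 0.5057 -0.0936  0.2885]
235 346 [ 0.5059 -0.0944  0.2899]
235 350 [ 0.506  -0.0953  0.2913]
235 354 [ 0.5058 -0.097   0.2914]
235 358 [ 0.5056 -0.0988  0.2915]
235 362 [ 0.5057 -0.0998  0.2927]
235 366 [ 0.5058 -0.1008  0.2939]
235 370 [ 0.5056 -0.1023  0.2944]
235 374 [ 0.506  -0.1026  0.2964]
235 378 [ 0.5057 -0.1046  0.2963]
235 382 [ 0.5054 -0.1065  0.2963]
235 398 [ 0.5167 -0.0799  0.3356]
400 302 [ 0.5695 -0.0866  0.2727]
400 306 [ 0.5693 -0.0878  0.2738]
400 310 [ 0.5383 -0.0197  0.4036]
400 314 [ 0.5675 -0.0867  0.2825]
400 318 [ 0.5671 -0.0873  0.2845]
400 322 [ 0.5661 -0.0864  0.289 ]
400 326 [ 0.5663 -0.0883  0.2886]
400 330 [ 0.5657 -0.0881  0.2917]
400 334 [ 0.566  -0.0902  0.291 ]
400 338 [ 0.5
[... 1291 characters left out ...]
299 -0.0827  0.0537]
306 300 [ 0.53   -0.0821  0.0569]
306 302 [ 0.5301 -0.082   0.0588]
306 304 [ 0.5301 -0.0823  0.06  ]
306 306 [ 0.5301 -0.0821  0.0623]
306 308 [ 0.5302 -0.0823  0.0635]
306 310 [ 0.5302 -0.0823  0.0653]
328 284 [ 0.5391 -0.0789  0.0487]
328 286 [ 0.5391 -0.0803  0.0478]
328 288 [ 0.5391 -0.0809  0.0485]
328 290 [ 0.5391 -0.0819  0.0483]
328 292 [ 0.5391 -0.0831  0.0476]
328 294 [ 0.5391 -0.0842  0.0474]
328 296 [ 0.539  -0.083   0.0518]
328 298 [ 0.5389 -0.083   0.0538]
328 300 [ 0.5388 -0.0826  0.0564]
328 302 [ 0.5388 -0.0829  0.0576]
328 304 [ 0.5387 -0.0826  0.06  ]
328 306 [ 0.5387 -0.0824  0.0621]
328 308 [ 0.5386 -0.0826  0.0634]
328 310 [ 0.5386 -0.0824  0.0655]
```

The wrist depth shows the real fingertips at z≈0.050, about 28 mm above the reported TCP, so they closed just over the bar without touching it. I'll reopen, go lower with a force check, and pinch again.

Emit:
servo_tool(
  commands=[
    [34,[0,0,0],0],
    [34,[0,0,0],0],
    [34,[0,0,0],0],
    [34,[0,0,0],0],
    [34,[0,0,0.15],0],
    [34,[0,0,0.3],0],
    [34,[0,0,0.45],0],
    [34,[0,0,0.6],0],
    [34,[0,0,0.72],0],
    [34,[0,0,0.8],0],
    [34,[0,0,0.8],0],
    [34,[0,0,0.8],0],
  ],
  grip_force=25,
)

```text
time: 7.75
tcp_pos: [0.5349, -0.0927, -0.0013]
tcp_rot: [180.0, 0.0, 88.4]
contact_force: [0.3, -0.4, -0.6]
grip_width: 0.0338
grasp_force: 0.0
```

Emit:
servo_tool(
  commands=[
    [28,[0,0,0],0],
    [25,[0,0,0],0],
    [22,[0,0,0],0],
    [20,[0,0,0],0],
    [18,[0,0,0],0],
    [16.5,[0,0,0],0],
    [15.5,[0,0,0],0],
    [14.5,[0,0,0],0],
    [13.5,[0,0,0],0],
    [12,[0,0,0],0],
    [8,[0,0,0],0],
    [4,[0,0,0],0],
    [4,[0,0,0],0],
  ],
  grip_force=25,
)

```text
time: 9.38
tcp_pos: [0.5349, -0.0927, -0.0014]
tcp_rot: [180.0, -0.0, 88.4]
contact_force: [-0.7, 0.2, 1.3]
grip_width: 0.0135
grasp_force: 26.4
```

The grip now reads 13.5 mm and 26 N, so the bar is held. I'll firm up and lift gently, straight up.

Emit:
servo_tool(
  commands=[
    [4,[0,0,0],0],
    [4,[0,0,0],0],
    [4,[0,0,0],0],
    [4,[0,0,-0.03],0],
    [4,[0,0,-0.1],0],
    [4,[0,0,-0.2],0],
    [4,[0,0,-0.35],0],
    [4,[0,0,-0.55],0],
    [4,[0,0,-0.75],0],
    [4,[0,0,-0.95],0],
    [4,[0,0,-1.1],0],
    [4,[0,0,-1.2],0],
    [4,[0,0,-1.25],0],
    [4,[0,0,-1.25],0],
  ],
  grip_force=90,
)

```text
time: 11.12
tcp_pos: [0.5347, -0.0927, 0.0361]
tcp_rot: [-180.0, -0.0, 88.4]
contact_force: [-0.8, -0.2, -0.8]
grip_width: 0.0126
grasp_force: 87.9
```

```bash
cat > look.py <<'E'
import sys
from cell import state, optics
import cv2,numpy as np
np.set_printoptions(precision=4,suppress=True)
n=sys.argv[1]; c=optics.calibration('wrist'); im,d=optics.snapshot('wrist'); s=state()
print(s['time'],s['tcp_pos'],s['tcp_rot'],s['grip_width'],s['grasp_force'])
cv2.imwrite(f'pics/{n}.png',im)
K=c['intrinsics'];R=cv2.Rodrigues(c['rvec'])[0];t=c['tvec'].ravel()
v,u=np.mgrid[:480,:640]; q=np.stack([u,v],-1)-K[:2,2]; q=q/K[0,0]; r=np.linalg.norm(q,axis=-1)+1e-9
P=np.dstack([q/r[...,None]*np.tan(r)[...,None],np.ones_like(r)])*d[...,None]; W=(P-t)@R
g=im.min(-1); sat=im.max(-1).astype(int)-g
m=(g>110)&(sat<40)&(v<238)&(abs(u-318)<135)&(d>.1)&(d<.2)
circ=cv2.minEnclosingCircle(np.argwhere(m)[:,::-1].astype(np.float32)); print('plate px',circ)
A=W[m&(np.hypot(u-318,v-108)>35)]; med=np.median(A,0); A=A[abs(A[:,2]-med[2])<.02]
nrm=np.linalg.svd(A-A.mean(0),full_matrices=False)[2][2]; nrm*=np.sign(nrm[2]); print('centroid',A.mean(0),'normal',nrm,'tilt',np.degrees(np.arccos(nrm[2])))
h=cv2.HoughCircles(cv2.medianBlur(cv2.cvtColor(im,6),3)[60:160,260:380],cv2.HOUGH_GRADIENT,1,50,param1=80,param2=12,minRadius=18,maxRadius=32)
if h is not None: print('ball px',h[0,0]+[260,60,0])
b=d[95:122,305:332]; i=np.unravel_index(np.argmin(np.where(b>0,b,9)),b.shape); print('ball top',W[95+i[0],305+i[1]])
E
python3 look.py w4
```

```text
11.175 [ 0.5347 -0.0927  0.036 ] [-179.9871   -0.0005   88.3988] 0.012318312267462668 87.92224645614624
plate px ((316.61517333984375, 108.87071228027344), 151.92752075195312)
centroid [ 0.5365 -0.0106  0.08  ] normal [0.0001 0.0087 1.    ] tilt 0.4985113059699401
ball px [316.5 103.5  30.3]
ball top [ 0.5376 -0.0062  0.0972]
```

View pics/w4.png

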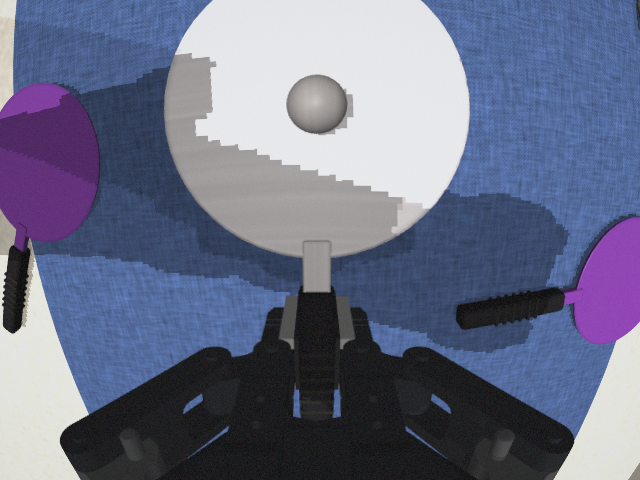

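Lifted 37 mm and tilted 0.5°, with the ball centred at (316,104). I'll keep raising it, then turn.

Emit:
servo_tool(
  commands=[
    [4,[0,0,-0.05],0],
    [4,[0,0,-0.15],0],
    [4,[0,0,-0.3],0],
    [4,[0,0,-0.5],0],
    [4,[0,0,-0.75],0],
    [4,[0,0,-1.05],0],
    [4,[0,0,-1.35],0],
    [4,[0,0,-1.65],0],
    [4,[0,0,-1.95],0],
    [4,[0,0,-2.25],0],
    [4,[0,0,-2.55],0],
    [4,[0,0,-2.8],0],
    [4,[0,0,-3.0],0],
    [4,[0,0,-3.15],0],
    [4,[0,0,-3.25],0],
    [4,[0,0,-3.3],0],
    [4,[0,0,-3.3],0],
  ],
)

```text
time: 13.3
tcp_pos: [0.5347, -0.0927, 0.135]
tcp_rot: [-180.0, -0.0, 88.4]
contact_force: [-0.4, 0.8, -1.2]
grip_width: 0.012
grasp_force: 87.9
```

Emit:
servo_tool(
  commands=[
    [4,[0,0,0],-0.01],
    [4,[0,0,0],-0.04],
    [4,[0,0,0],-0.09],
    [4,[0,0,0],-0.16],
    [4,[0,0,0],-0.25],
    [4,[0,0,0],-0.35],
    [4,[0,0,0],-0.45],
    [4,[0,0,0],-0.55],
    [4,[0,0,0],-0.65],
    [4,[0,0,0],-0.75],
    [4,[0,0,0],-0.85],
    [4,[0,0,0],-0.95],
    [4,[0,0,0],-1.05],
    [4,[0,0,0],-1.15],
    [4,[0,0,0],-1.25],
    [4,[0,0,0],-1.35],
    [4,[0,0,0],-1.44],
    [4,[0,0,0],-1.52],
    [4,[0,0,0],-1.59],
    [4,[0,0,0],-1.64],
  ],
)

```text
time: 15.8
tcp_pos: [0.5348, -0.0928, 0.135]
tcp_rot: [180.0, 0.0, -177.5]
contact_force: [0.7, 0.3, -2.2]
grip_width: 0.0123
grasp_force: 87.9
```

Emit:
servo_tool(
  commands=[
    [4,[0,0,0],-0.03],
    [4,[0,0,0],-0.04],
    [4,[0,0,0],-0.046],
    [4,[0,0,0],-0.046],
  ],
)

```text
time: 16.3
tcp_pos: [0.5348, -0.0927, 0.1351]
tcp_rot: [180.0, -0.0, -175.0]
contact_force: [0.6, 1.2, -2.4]
grip_width: 0.0124
grasp_force: 87.9
```

```bash
python3 look.py w5
```

```text
16.35 [ 0.5348 -0.0927  0.1351] [ 179.9987    0.0037 -175.0105] 0.012571589494235614 87.94549226760864
plate px ((316.8164367675781, 108.64324951171875), 151.9770965576172)
centroid [ 0.4514 -0.1003  0.179 ] normal [-0.0093 -0.0027  1.    ] tilt 0.5574674612193432
ball px [316.5 104.5  30.3]
ball top [ 0.4469 -0.1     0.1968]
```

It is turned and level, and the ball is still in the middle. I'll move it to the measuring position in two gentle stages.

Emit:
servo_tool(
  commands=[
    [4,[-0.02,0.04,0],0],
    [4,[-0.07,0.13,0],0],
    [4,[-0.13,0.27,0],0],
    [4,[-0.22,0.45,0],0],
    [4,[-0.33,0.67,0],0],
    [4,[-0.46,0.94,0],0],
    [4,[-0.62,1.26,0],0],
    [4,[-0.77,1.57,0],0],
    [4,[-0.93,1.88,0],0],
    [4,[-1.08,2.2,0],0],
    [4,[-1.23,2.51,0],0],
    [4,[-1.39,2.83,0],0],
    [4,[-1.54,3.14,0],0],
    [4,[-1.7,3.45,0],0],
    [4,[-1.85,3.77,0],0],
    [4,[-1.98,4.04,0],0],
    [4,[-2.09,4.26,0],0],
    [4,[-2.16,4.4,0],0],
    [4,[-2.2,4.47,0],0],
    [4,[-2.2,4.48,0],0],
  ],
)

```text
time: 18.85
tcp_pos: [0.5888, 0.0469, 0.1351]
tcp_rot: [-180.0, -0.0, -175.0]
contact_force: [-1.1, -0.8, -1.7]
grip_width: 0.0123
grasp_force: 88.0
```

Emit:
servo_tool(
  commands=[
    [4,[-0.02,0.04,0],0],
    [4,[-0.07,0.13,0],0],
    [4,[-0.13,0.27,0],0],
    [4,[-0.22,0.45,0],0],
    [4,[-0.33,0.67,0],0],
    [4,[-0.46,0.94,0],0],
    [4,[-0.62,1.26,0],0],
    [4,[-0.77,1.57,0],0],
    [4,[-0.93,1.88,0],0],
    [4,[-1.08,2.2,0],0],
    [4,[-1.23,2.51,0],0],
    [4,[-1.39,2.83,0],0],
    [4,[-1.52,3.1,0],0],
    [4,[-1.63,3.32,0],0],
    [4,[-1.71,3.48,0],0],
    [4,[-1.76,3.58,0],0],
    [4,[-1.78,3.63,0],0],
    [4,[-1.78,3.63,0],0],
    [4,[-1.78,3.63,0],0],
  ],
)

```text
time: 21.22
tcp_pos: [0.6325, 0.1597, 0.1351]
tcp_rot: [-180.0, -0.0, -175.0]
contact_force: [0.3, 0.7, -1.5]
grip_width: 0.0122
grasp_force: 88.0
```

```bash
python3 look.py w6; python3 - <<'E'
from cell import optics
import cv2,numpy as np
for n in('scene','top'):
    im,d=optics.snapshot(n); cv2.imwrite(f'pics/{n}1.png',im); np.save(f'pics/{n}1.npy',d)
a=cv2.imread('pics/w6.png');b=cv2.imread('pics/scene1.png');c=cv2.imread('pics/top1.png')
cv2.imwrite('pics/m.png',np.hstack([a[:,120:520],b[150:450,260:600].copy().repeat(1,0) if 0 else cv2.resize(b[150:450,300:550],(400,480))]))
E
```

```text
21.275 [0.6325 0.1597 0.1351] [-179.9883   -0.0054 -175.0244] 0.012129748421092847 87.95388221740723
plate px ((316.8709411621094, 108.50713348388672), 151.95114135742188)
centroid [0.5491 0.1521 0.179 ] normal [-0.0092 -0.0026  1.    ] tilt 0.5444152606556836
ball px [316.5 104.5  30.3]
ball top [0.5445 0.1507 0.1962]
```

View pics/m.png

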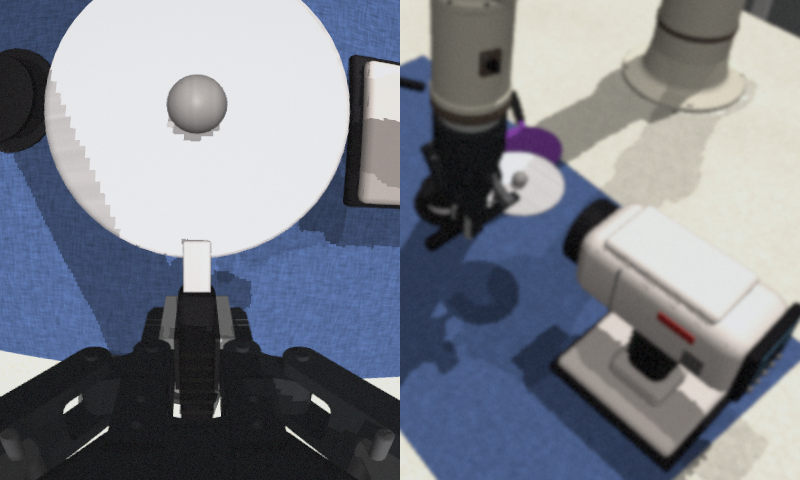

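The ball is centred at (316,104), and the snout is off to the right of the crop. I'll measure the snout and ball in the same wrist view, and also from the scene and top cameras.

```bash
python3 - <<'E'
from cell import optics
from h import cloud
import cv2,numpy as np
np.set_printoptions(precision=4,suppress=True)
c=optics.calibration('wrist'); im,d=optics.snapshot('wrist'); cv2.imwrite('pics/w7.png',im)
K=c['intrinsics'];R=cv2.Rodrigues(c['rvec'])[0];t=c['tvec'].ravel()
v,u=np.mgrid[:480,:640]; q=(np.stack([u,v],-1)-K[:2,2])/K[0,0]; r=np.linalg.norm(q,axis=-1)+1e-9
W=(np.dstack([q/r[...,None]*np.tan(r)[...,None],np.ones_like(r)])*d[...,None]-t)@R
# base of keratometer: everything z .005-.08 right of y .2; and snout
X,Y,Z=W[...,0],W[...,1],W[...,2]; ok=(d>0)&(u>450)&(X>.4)&(X<.68)
for lo,hi in((.008,.06),(.14,.24)):
    S=W[ok&(Z>lo)&(Z<hi)&(Y>.2)&(Y<.45)]; print(lo,len(S)); 
    if len(S)>20: print(' pct',np.percentile(S,[1,50,99],axis=0)); print(cv2.minAreaRect(S[:,:2].astype(np.float32)))
S=W[ok&(Z>.14)&(Z<.24)&(Y>.2)&(Y<.268)]
if len(S)>20: print('snout front',np.percentile(S,[.5,50,99.5],axis=0),'top at x',S[S[:,2]>S[:,2].max()-.004].mean(0))
Wt,it=cloud('top','1'); Ws,is_=cloud('scene','1')
for n,WW,ii in(('top',Wt,it),('scene',Ws,is_)):
    m=(abs(WW[...,0]-.55)<.09)&(abs(WW[...,1]-.155)<.08)&(WW[...,2]>.165)&(WW[...,2]<.21)
    P=WW[m]; print(n,len(P),P.mean(0) if len(P) else '', P[P[:,2].argmax()] if len(P) else '')
# bystanders: picture change
a=cv2.imread('pics/w7.png'); cv2.imwrite('pics/f.png',cv2.resize(np.vstack([a,it]),(480,600) if 0 else (400,600)))
E
```

```text
0.008 10557
 pct [[0.4723 0.2747 0.0092]
 [0.538  0.3005 0.0286]
 [0.5988 0.3499 0.0309]]
((0.5352481007575989, 0.31984585523605347), (0.13064000010490417, 0.08947598189115524), 6.028803825378418)
0.14 21684
 pct [[0.5047 0.2003 0.1536]
 [0.5461 0.251  0.1952]
 [0.633  0.2802 0.2394]]
((0.5660443305969238, 0.24242337048053741), (0.13845236599445343, 0.10124687850475311), 6.665283679962158)
snout front [[0.504  0.2001 0.1519]
 [0.5454 0.251  0.1951]
 [0.6367 0.2628 0.2397]] top at x [0.6233 0.2036 0.2383]
top 0  
scene 1330 [0.5475 0.1622 0.1785] [0.6327 0.145  0.2099]
```

View pics/f.png

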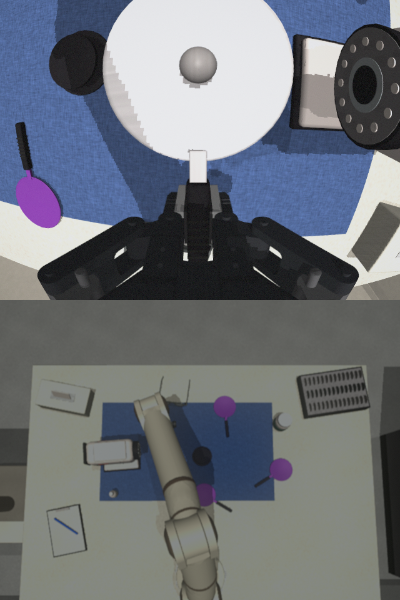

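```bash
python3 - <<'E'
from cell import optics
import cv2,numpy as np
np.set_printoptions(precision=4,suppress=True)
c=optics.calibration('wrist'); im,d=optics.snapshot('wrist')
K=c['intrinsics'];R=cv2.Rodrigues(c['rvec'])[0];t=c['tvec'].ravel()
v,u=np.mgrid[:480,:640]; q=(np.stack([u,v],-1)-K[:2,2])/K[0,0]; r=np.linalg.norm(q,axis=-1)+1e-9
W=(np.dstack([q/r[...,None]*np.tan(r)[...,None],np.ones_like(r)])*d[...,None]-t)@R
S=W[(d>0)&(u>540)&(v>35)&(v<245)]; S=S[(abs(S[:,1]-.253)<.015)&(S[:,2]>.14)&(S[:,2]<.23)&(abs(S[:,0]-.545)<.05)]
for _ in range(4):
    m=S.mean(0); n=np.linalg.svd(S-m,full_matrices=False)[2][2]; n*=-np.sign(n[1]); S=S[abs((S-m)@n)<.003]
print(len(S),'front face normal',n,'bearing',np.degrees(np.arctan2(n[1],n[0])),'extent',np.percentile(S,[.5,99.5],axis=0), 'circ',cv2.minEnclosingCircle(S[:,[0,2]].astype(np.float32)))
print('win px depth pt',np.median(W[132:146,575:588].reshape(-1,3),0))
ce=cv2.minEnclosingCircle(S[:,[0,2]].astype(np.float32))[0]
w=np.array([ce[0],m[1]-(ce[0]-m[0])*n[0]/n[1],.185]); print('window',w,'target',w+.1*np.r_[n[:2]/np.hypot(*n[:2]),0])
q=(np.array([316.5,104.5])-K[:2,2])/K[0,0];r=np.linalg.norm(q);ray=R.T@np.r_[q/r*np.sin(r),np.cos(r)];C=-R.T@t
print('ball',C+ray*(.185-C[2])/ray[2])
E
```

```text
17493 front face normal [ 0.0807 -0.9967  0.0027] bearing -85.36981605382225 extent [[0.5039 0.2481 0.1559]
 [0.577  0.2562 0.2181]] circ ((0.5400707125663757, 0.18668228387832642), 0.03956745192408562)
win px depth pt [0.5418 0.2509 0.1862]
window [0.5401 0.2515 0.185 ] target [0.5481 0.1518 0.185 ]
ball [0.5464 0.1517 0.185 ]
```

In the same view the window is at (0.540, 0.252). The ball is at (0.546, 0.152) against a target of (0.548, 0.152), and the plate tilts 0.5°. The bystanders haven't moved, so I'll hand in.

```bash
python3 -c "
from cell import job
print(job.close_job())"
```

```text
the job is handed in; nothing more can be done
None
```

The job is handed in, though no verdict came back: by my last measurement the ball is about 100 mm out from the window and within 2 mm of the target spot, with the plate held still, level to about 0.5° and its handle square across the line of sight.

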